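# Dock and bolt the stamping die carriage

### The arm

A 7-joint arm with a two-finger parallel gripper is mounted at the origin on the work surface. World frame = base frame: x ahead of the robot, y to its left, z up, the work surface at z = 0. Lengths are in mm, angles in rad, forces in N, time in s.
With the tool pointing down it reaches from about 350 to 900 mm from the base axis. Payload 8.1 kg.
Tool frame: the origin (TCP) lies between the finger pads; the fingertips stand 22 mm ahead of it and the grasp point (between the pads) lies 3 mm ahead of it; z points along the fingers, y is the line along which they close (so a half turn about z gives the same grasp; the last joint's range is limited). The gripper opens to 85 mm and grips with 20 to 120 N. Pads are 22 mm wide; open, the fingers measure 114 mm over their backs; the gripper's body (76 mm by 85 mm) begins 54 mm behind the grasp point. The pads swing forward as they close: fully open they stand 13 mm farther back than shut.
Start: joints at [-1.43, 0.434, 0.025, 1.573, -0.012, 1.134, -0.075], TCP at [150.896, 606.523, 253.323] pointing down, gripper open.
Joint ranges: [-2.62, 2.62], [-0.44, 2.09], [-1.27, 1.32], [0.08, 2.57], [-1.32, 4.46], [0.12, 2], [-2.74, 2.74]. Speed limits (rad/s): [2.22, 2.22, 3.01, 3.01, 3.14, 3.14, 3.14].

### API

Orientations are given as a unit quaternion [w, x, y, z].
In Python, from workcell import sensors, camera, job gives the robot as it stands.
- The arm moves only by the shell command python3 -m handwheel 'ROWS' [OPENING]. ROWS is a JSON object of lists of equal length, an entry for each row: "translation": the shift along the tool's x, y, z scaled (see below), a list of three; "dr": the turn, a rotation vector about the tool's x, y, z scaled (see below), a list of three. In form: {"translation": [[dx, dy, dz], ...], "dr": [[rx, ry, rz], ...]}. A call has 1 to 20 rows; each row is the pose to reach, as a shift and turn from the pose commanded when the call began, along the tool's axes at that moment, turning the shorter way round; what a row does not reach only later rows make up. The controller multiplies each number of a shift by 0.3 m and each number of a turn by pi rad. A row lasts 1/12 s, in which the tool goes at most 41.7 mm and 7.16 degrees, less where a joint would pass 70% of its speed; a pose out of reach is approached as far as the arm can. A call with a number of a shift or a turn outside -1 to 1 is refused whole. A call with a gripper value outside its range is refused whole. OPENING is the opening, from -1 (shut) to 1 (fully open), so that 0 is half open, set as the call begins (- or left out, the last holds). The fingers move at their own pace and stop on an object; the grip force is fixed at half the most. Time passes only in rows, so rows that repeat a pose let the fingers close. It gives the time, the measured TCP pose, the force, the opening and the grip force at its end, in the units of the state.
- sensors.sense(): the state, without advancing time (a new reading comes with each control period).
- camera(name): name is "scene" or "top" or "wrist"; returns a dict with "image" (420x560x3 uint8, red, green, blue), "fx", "fy", "cx", "cy" (pixels), "rvec" (rotation vector, rad) and "tvec" (3), from world to camera coordinates, as OpenCV has them. Camera axes: x right, y down, z forward; pixel columns grow to the right and rows downward; lengths in mm; the calibration is good to about 2 mm. A picture is of the moment at which its call begins. There is no depth.
- job.hand_in(): hands the job in; it is judged then, once.
The state is a dict: "time_s": time; "joint_pos": joint angles; "dq": joint speeds; "joint_efforts": joint torques, N m; "position": TCP position; "tool_rot": TCP orientation; "wrist_force": force on the tool from outside, world axes, zero at the start; "moment": the same for the moment, N m; "width": finger opening in mm; "finger_force": force on a finger pad.
Only numpy, scipy, OpenCV 4.12 (cv2) and the standard library are available. Lean on these libraries where they do the work, as an engineer would, in place of code of your own. Each camera call takes 0.05 s, during which the arm holds its last target. There are 200 camera calls.

### The job

Push the die carriage by its blue lip fully home along its rails. Then hold the yellow safety catch down with one fingertip and, without forcing the bolt, push its red lug with the other until the bolt is all the way across into the carriage, keeping the catch down until it is there; then let the catch spring up so that it locks the bolt. Nothing is to be picked up, the loose things around stay where they are, and you finish clear of everything.

Things in the scene. Friction and masses are not known exactly. Their poses are not given: they have to be found in the camera images.
- dock: The die dock: a dark steel base plate 275 x 320 mm and 12 mm thick, fixed on the bench, carrying the carriage on two rails and, on its +y half, the bolt and catch. Origin under the plate on the bench surface; x points along the rails towards the home stop (away from the robot), y towards the bolt's side, z up; the plate spans x -130 to 145 mm, y -160 to 160 mm. Position and yaw (within 0.3 rad) differ from run to run. All offsets below are along these axes.
- carriage (a joint): How far the carriage stands out from home towards -x of the dock, m: 0 fully home against its stop, at most 0.058. Aluminium bed 157 x 140 mm, top 42 mm above the bench, 0.9 kg, with a brass die screwed on and a dark steel keeper on its +y edge that the bolt enters; it stays where it is left, friction about 3 N. The bolt enters the keeper only when the carriage is within about 4 mm of home.
- lip (a point): Centre of the front (-x) upright face of the carriage's blue push lip, moving with the carriage; its axes are the dock's. The lip is 140 mm long along y, 10 mm thick and its top is 12 mm above this point; the face goes down to 24 mm below this point, where the bed's underside is. This point is 54 mm above the bench; the base plate below is 12 mm high.
- bolt (a joint): How far the bolt has slid, m: 0 drawn back (start), 0.035 all the way across into the carriage's keeper, against its end stop. Slides along -y of the dock, friction about 2.5 N, stays where it is left. Two comb teeth on the bolt meet the catch's tooth, so that it moves at most 2 mm (or stops about half-way) unless the catch is down.
- lug (a point): Middle of the +y upright face of the bolt's red lug (the face to be pushed, towards -y), 85 mm above the bench, moving with the bolt; its axes are the dock's. The lug is 24 mm wide along x, 10 mm thick along y, and stands from 56 to 100 mm above the bench; nothing on the dock behind it is higher than 61 mm above the bench.
- catch (a joint): How far the safety catch is pressed down, m: 0 up, 0.012 bottomed. Spring: about 3 N to start, 7 N at the bottom. The bolt is free while it is more than 0.006 down; released with the bolt all the way across (over 0.031), it springs back to 0 and locks the bolt.
- paddle (a point): Centre of the top face of the catch's yellow paddle, 78 mm above the bench when up, moving with the catch; its axes are the dock's. The paddle is 100 mm long along y, 24 mm wide along x and 6 mm thick, level; it may be pressed anywhere along its length, and a fingertip may slide along it. It lies parallel to the bolt, its centre line 55 mm from the lug's middle on the -x side; at the start its centre is 2 mm farther to +y than the lug's pushed face.
- stamp: Loose brass stamp block 34 x 24 x 25 mm standing on the dock's base plate, -x of the paddle; origin centre of its underside. Leave alone.
- foil_gold: Loose roll of gold foil, 54 mm across, 122 mm tall, upright, +y of the dock; origin centre of its underside. Leave alone.
- foil_copper: Loose roll of copper-red foil, 48 mm across, 102 mm tall, upright, -y of the dock; origin centre of its underside. Leave alone.
- jar: Loose amber jar with dark lid, 60 mm across, 75 mm tall, -y of the dock; origin centre of its underside. Leave alone.
- driver: Loose screwdriver lying on the bench. Leave alone.
- tape: Loose ring of clear tape, 84 mm across, 24 mm high, lying flat; origin centre of its underside. Leave alone.
- spanner: Loose spanner lying on the bench, +y of the dock. Leave alone.

How it is judged:
By the outcome, as a careful person would: the job done as asked, in the order asked, and still so for the second after the job is handed in, with the robot touching nothing.
It also fails if it takes over 48 s, if anything falls off the work surface, if the arm or the gripper's body presses on something with over 40 N, if the wrist force passes 120 N, or if a joint passes its speed limit or range.

## Working session

There is one attempt and no reset: what is moved stays moved. The work goes in short steps, Python scripts to look and compute and a shell command to move; the robot and the scene stay as the last step left them, time stands still between calls to the robot, and variables do not carry over. Pictures are saved under pics/ and viewed, at most 10 in all, crops included, and the job is handed in when it is done.

```bash
mkdir -p pics
python3 - <<'E'
from workcell import sensors, camera
import cv2, pickle, numpy as np
s=sensors.sense(); print({k:np.round(v,3).tolist() for k,v in s.items()})
d={}
for n in ["scene","top","wrist"]:
    c=camera(n); d[n]=c; cv2.imwrite(f"pics/a_{n}.png",c["image"][:,:,::-1])
    R=cv2.Rodrigues(np.array(c["rvec"],float))[0]; print(n,c["fx"],c["fy"],c["cx"],c["cy"],np.round(-R.T@np.array(c["tvec"]),1))
pickle.dump(d,open("cams.pkl","wb"))
E
```

```text
{'time_s': 0.0, 'joint_pos': [-1.43, 0.435, 0.025, 1.574, -0.012, 1.134, -0.075], 'dq': [0.001, -0.002, 0.001, 0.0, 0.001, 0.001, 0.0], 'joint_efforts': [0.001, -67.047, 1.025, -31.622, 0.015, 0.012, 0.0], 'position': [150.794, 606.032, 252.507], 'tool_rot': [-0.0, 0.122, 0.993, -0.001], 'wrist_force': [0.335, -0.069, -0.246], 'moment': [-0.03, 0.03, -0.015], 'finger_force': 0.0, 'width': 85.336}
scene 478.6582534737691 478.6582534737691 283.37739597257416 208.73392560122835 [ 997.5 -589.6  834.8]
top 393.8418619083945 393.8418619083945 280.45750649453265 203.18430661652934 [ 462.3  -11.1 1139.5]
wrist 330.705401853263 330.705401853263 278.29817156584295 218.00767399254238 [ 87.  621.4 372.1]
```

View pics/a_top.png

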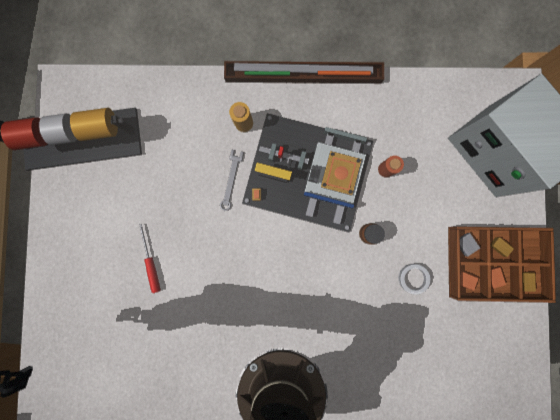

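View pics/a_scene.png

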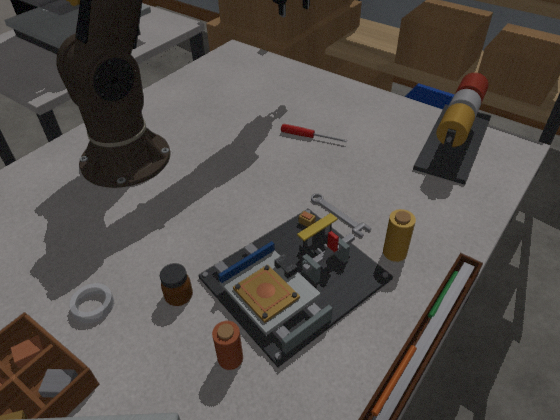

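The top view shows the dock around (308,172), with the blue lip at (330,198), the yellow paddle at (272,171), the red lug at (280,152) and the stamp at (256,194). Next I'll measure these by colour masks.

```bash
cat > h.py <<'E'
import cv2, numpy as np
def ray(c,uv,z):
    R=cv2.Rodrigues(np.array(c["rvec"],float))[0]; t=np.array(c["tvec"],float).ravel()
    o=-R.T@t; d=R.T@np.array([(uv[0]-c["cx"])/c["fx"],(uv[1]-c["cy"])/c["fy"],1.])
    return o+d*(z-o[2])/d[2]
def blobs(c,lo,hi,roi,minA=15):
    x0,y0,x1,y1=roi; im=c["image"][y0:y1,x0:x1]
    h=cv2.cvtColor(np.ascontiguousarray(im),cv2.COLOR_RGB2HSV)
    m=cv2.inRange(h,np.array(lo),np.array(hi)); 
    cs,_=cv2.findContours(m,cv2.RETR_EXTERNAL,cv2.CHAIN_APPROX_NONE)
    out=[]
    for k in cs:
        if len(k)>5 and cv2.contourArea(k)>=minA:
            out.append((cv2.contourArea(k),cv2.boxPoints(cv2.minAreaRect(k))+[x0,y0]))
    return sorted(out,key=lambda a:-a[0])
def show(c,name,lo,hi,roi,z,minA=15):
    for A,b in blobs(c,lo,hi,roi,minA)[:3]:
        P=np.array([ray(c,p,z) for p in b]); e=[np.linalg.norm(P[1]-P[0]),np.linalg.norm(P[2]-P[1])]
        i=int(e[1]>e[0]); v=P[i+1]-P[i]; 
        print(name,A,"px",np.round(b.mean(0),1),"world",np.round(P.mean(0),1),"size",np.round(e,1),"ang",round(float(np.arctan2(v[1],v[0])),3))
E
python3 - <<'E'
import pickle; from h import *
d=pickle.load(open("cams.pkl","rb")); t=d["top"]; r=(235,105,385,240)
show(t,"blue",(100,120,40),(125,255,255),r,66)
show(t,"yellow",(22,150,90),(32,255,255),r,78)
show(t,"red",(0,170,80),(6,255,255),(262,140,300,165),100,4)
show(t,"orange/stamp",(8,120,60),(20,255,255),(246,180,268,205),37,4)
# plate corners by darkness
h=cv2.cvtColor(np.ascontiguousarray(t["image"]),cv2.COLOR_RGB2GRAY)
m=np.zeros_like(h); m[105:240,235:385]=(h[105:240,235:385]<110)*255
m=cv2.morphologyEx(m,cv2.MORPH_OPEN,np.ones((5,5)));m=cv2.morphologyEx(m,cv2.MORPH_CLOSE,np.ones((25,25)))
k=max(cv2.findContours(m,0,2)[0],key=cv2.contourArea); b=cv2.boxPoints(cv2.minAreaRect(k)); P=np.array([ray(t,p,12) for p in b]); print(b.round(1).tolist(),P.round(1).tolist(),P.mean(0),np.linalg.norm(P[1]-P[0]),np.linalg.norm(P[2]-P[1]))
v=P[1]-P[0];print(np.arctan2(v[1],v[0]))
im=t["image"][100:245,230:390,::-1]; a=cv2.resize(im,None,fx=4,fy=4,interpolation=cv2.INTER_CUBIC)
cv2.imwrite("pics/crop.png",a)
E
```

```text
blue 91.0 px [328.5 199.6] world [ 545.5 -121.6   66. ] size [  8.  137.9] ang -1.821
yellow 249.5 px [272.9 170.7] world [621.1  31.   78. ] size [23.  97.7] ang -1.831
red 16.5 px [280.5 151. ] world [671.1  10.6 100. ] size [ 8.  21.6] ang -3.126
orange/stamp 61.5 px [256. 194.] world [560.6  78.9  37. ] size [22.6 28.2] ang -3.123
[[214.0, 194.0], [242.39999389648438, 101.0999984741211], [410.5, 152.60000610351562], [382.0, 245.39999389648438]] [[561.3, 202.3, 12.0], [835.0, 126.2, 12.0], [688.7, -361.7, 12.0], [421.4, -279.8, 12.0]] [626.59691652 -78.25729692  12.        ] 284.1835662405563 509.3422308742679
-0.2712454767198327
```

View pics/crop.png

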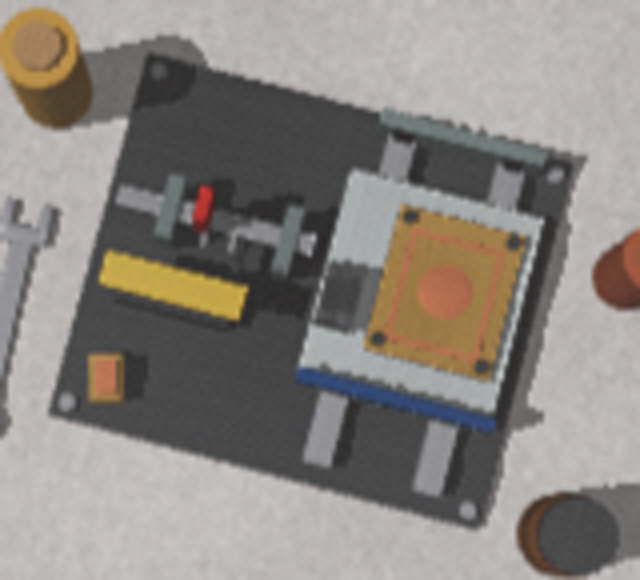

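Paddle, lug and lip agree with the given sizes and offsets (yaw about -0.258 rad). I'll move in with the gripper shut, turning the tool's y onto the dock's x.

```bash
python3 -m handwheel '{"translation":[[-0.1,-0.12,0],[-0.2,-0.24,0],[-0.32,-0.37,0.02],[-0.44,-0.5,0.04],[-0.56,-0.64,0.06],[-0.68,-0.78,0.08],[-0.78,-0.9,0.1],[-0.84,-0.98,0.1],[-0.84,-0.98,0.1],[-0.84,-0.98,0.1],[-0.84,-0.98,0.1],[-0.84,-0.98,0.1],[-0.84,-0.98,0.1],[-0.84,-0.98,0.1]],"dr":[[0,0,0.036],[0,0,0.072],[0,0,0.108],[0,0,0.144],[0,0,0.18],[0,0,0.216],[0,0,0.252],[0,0,0.288],[0,0,0.324],[0,0,0.36],[0,0,0.396],[0,0,0.432],[0,0,0.468],[0,0,0.5045]]}' -1
cat >> h.py <<'E'
from scipy.spatial.transform import Rotation as Ro
YAW=-0.258
xd=np.array([np.cos(YAW),np.sin(YAW),0]); yd=np.array([-np.sin(YAW),np.cos(YAW),0])
def to(s,p,yaw=YAW):
    q=s["tool_rot"]; R=Ro.from_quat([q[1],q[2],q[3],q[0]])
    T=Ro.from_matrix(np.c_[yd,xd,[0,0,-1]])
    print("translation",np.round(R.inv().apply(np.array(p)-s["position"])/300,3),"dr",np.round((R.inv()*T).as_rotvec()/np.pi,4))
E
python3 - <<'E'
from h import *; from workcell import sensors
s=sensors.sense(); print(s["joint_pos"],s["width"]); to(s,[497,-109,150])
E
```

```text
time_s: 1.32
position: [324.4, 260.1, 223.3]
tool_rot: [-0.0, 0.794, 0.608, -0.0]
wrist_force: [1.1, 0.2, 0.2]
width: -0.0
finger_force: 0.0
[-1.16927019  0.11773122  0.40782555  2.11553521 -0.05873343  0.91891031
 -0.99239238] -0.042163706607170746
translation [-1.037  0.876  0.244] dr [-0.      0.     -0.0019]
```

```bash
python3 -m handwheel '{"translation":[[-0.08,0.07,0.02],[-0.2,0.17,0.05],[-0.32,0.28,0.08],[-0.44,0.38,0.11],[-0.56,0.48,0.14],[-0.68,0.59,0.17],[-0.8,0.69,0.2],[-0.9,0.79,0.22],[-0.96,0.85,0.24],[-1.0,0.876,0.244],[-1.0,0.876,0.244],[-1.0,0.876,0.244],[-1.0,0.876,0.244]],"dr":[[0,0,0],[0,0,0],[0,0,0],[0,0,0],[0,0,0],[0,0,-0.002],[0,0,-0.002],[0,0,-0.002],[0,0,-0.002],[0,0,-0.002],[0,0,-0.002],[0,0,-0.002],[0,0,-0.002]]}'
python3 - <<'E'
from h import *; from workcell import sensors,camera
s=sensors.sense(); print(s["joint_pos"],s["width"],s["position"]); to(s,[497,-109,67])
c=camera("wrist"); cv2.imwrite("pics/w1.png",c["image"][:,:,::-1])
F=(0,0,560,420)
show(c,"blue",(100,120,40),(125,255,255),F,66,40)
show(c,"yellow",(22,150,90),(32,255,255),F,78,100)
E
```

```text
time_s: 2.4
position: [501.5, -96.7, 149.7]
tool_rot: [-0.0, 0.791, 0.612, -0.0]
wrist_force: [-0.1, -0.3, -0.2]
width: -0.1
finger_force: 0.0
[-0.35145001  0.40723128  0.58220531  2.00703578 -0.30449501  0.81354788
  0.15261607] -0.07031529432598463 [501.51748816 -96.67297041 149.72025214]
translation [-0.044 -0.004  0.276] dr [-0.0004 -0.      0.0017]
blue 3147.0 px [353.3 226.7] world [ 548.9 -108.1   66. ] size [111.2  13.2] ang 1.321
yellow 2471.5 px [439.2  26.9] world [611.8  -5.4  78. ] size [26.8 24.2] ang 1.325
yellow 125.0 px [432.2 211.8] world [ 595.3 -102.9   78. ] size [ 6.8 29.1] ang -0.479
yellow 115.5 px [535.5 231.8] world [ 654.2 -130.9   78. ] size [12.   9.7] ang -0.156
```

View pics/w1.png

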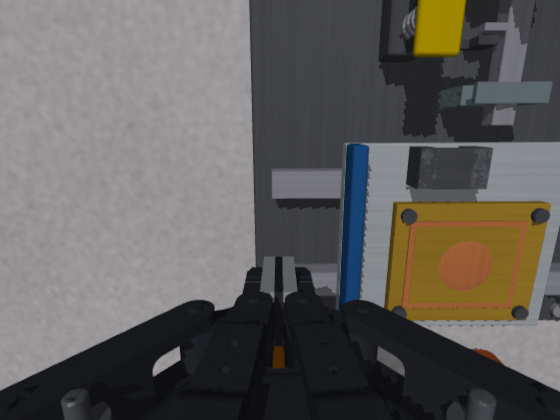

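The wrist view shows the blue lip's front edge at column ~343, about 30 mm ahead of the fingers, and it agrees with the top view. I'll lower and push.

```bash
python3 -m handwheel '{"translation":[[-0.03,-0.004,0.07],[-0.044,-0.004,0.16],[-0.044,-0.004,0.24],[-0.044,-0.004,0.276],[-0.044,-0.004,0.276],[-0.044,0.03,0.276],[-0.044,0.06,0.276],[-0.044,0.08,0.276],[-0.044,0.09,0.276],[-0.044,0.1,0.276],[-0.044,0.11,0.276],[-0.044,0.12,0.276],[-0.044,0.13,0.276],[-0.044,0.14,0.276],[-0.044,0.15,0.276],[-0.044,0.16,0.276]],"dr":[[0,0,0],[0,0,0],[0,0,0],[0,0,0],[0,0,0],[0,0,0],[0,0,0],[0,0,0],[0,0,0],[0,0,0],[0,0,0],[0,0,0],[0,0,0],[0,0,0],[0,0,0],[0,0,0]]}'
```

```text
time_s: 3.78
position: [545.3, -121.5, 67.2]
tool_rot: [-0.0, 0.79, 0.613, -0.0]
wrist_force: [-3.0, 1.5, 1.3]
width: 0.0
finger_force: 1.7
```

```bash
python3 -m handwheel '{"translation":[[0,0.01,0],[0,0.02,0],[0,0.03,0],[0,0.04,0],[0,0.05,0],[0,0.06,0]],"dr":[[0,0,0],[0,0,0],[0,0,0],[0,0,0],[0,0,0],[0,0,0]]}'
python3 - <<'E'
from h import *; from workcell import camera
c=camera("top"); cv2.imwrite("pics/t2.png",cv2.resize(c["image"][100:245,230:390,::-1],None,fx=4,fy=4,interpolation=cv2.INTER_CUBIC))
E
```

```text
time_s: 4.28
position: [558.3, -124.9, 66.5]
tool_rot: [-0.004, 0.79, 0.613, -0.002]
wrist_force: [-26.0, 7.7, 17.9]
width: 0.1
finger_force: 13.7
```

View pics/t2.png

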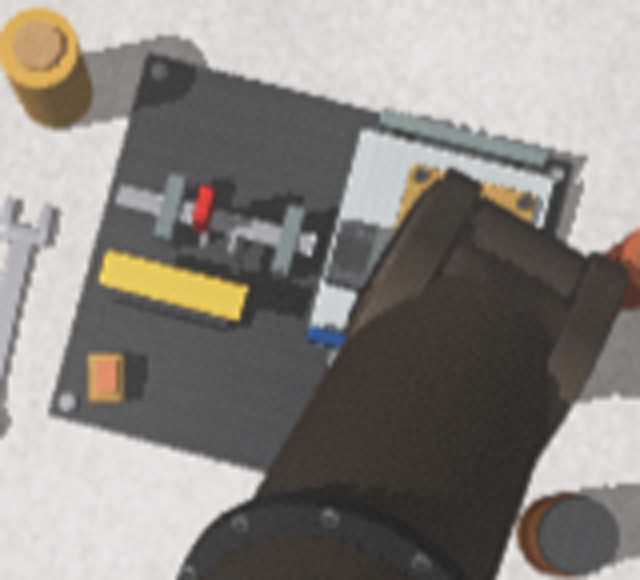

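The carriage is now against the stop plate (its corner is at about (362,130) in the crop) and the keeper lines up with the bolt. One firmer hold will confirm it.

```bash
python3 -m handwheel '{"translation":[[0,0.01,-0.005],[0,0.015,-0.005],[0,0.015,-0.005]],"dr":[[0,0,0],[0,0,0],[0,0,0]]}'
```

```text
time_s: 4.58
position: [558.4, -124.9, 66.5]
tool_rot: [-0.007, 0.79, 0.613, -0.005]
wrist_force: [-27.8, 8.5, 13.5]
width: 0.3
finger_force: 14.7
```

Force rose with no motion, so the carriage is home. Retreat, lift and go over the catch and lug, gripper half open.

```bash
python3 -m handwheel '{"translation":[[0,-0.05,0],[0,-0.12,-0.02],[0,-0.14,-0.1],[0,-0.14,-0.22],[0.05,-0.12,-0.32],[0.15,-0.08,-0.38],[0.27,-0.02,-0.38],[0.39,0.05,-0.38],[0.5,0.11,-0.38],[0.58,0.15,-0.38],[0.613,0.15,-0.38],[0.613,0.15,-0.38],[0.613,0.15,-0.38],[0.613,0.15,-0.38]],"dr":[[0,0,0],[0,0,0],[0,0,0],[0,0,0],[0,0,0],[0,0,0],[0,0,0],[0,0,0],[0,0,0],[0,0,0],[0,0,0],[0,0,0],[0,0,0],[0,0,0]]}' 0
sed -i 's/YAW=-0.258/YAW=-0.253/' h.py
python3 - <<'E'
from h import *; from workcell import sensors,camera
s=sensors.sense(); print(s["joint_pos"],s["width"],s["position"]); to(s,[652,40.6,150])
c=camera("wrist"); cv2.imwrite("pics/w2.png",c["image"][:,:,::-1])
F=(0,0,560,420)
show(c,"yellow",(22,150,90),(32,255,255),F,78,100)
show(c,"red",(0,170,60),(6,255,255),F,100,30)
E
```

```text
time_s: 5.75
position: [655.8, 37.5, 183.0]
tool_rot: [0.0, 0.791, 0.612, -0.0]
wrist_force: [0.2, -0.1, -0.2]
width: 42.7
finger_force: 0.0
[-0.49904448  0.59109441  0.56790783  1.60578003 -0.35182759  1.04862613
 -0.08486496] 42.692220624981985 [655.79563734  37.52407385 183.02304561]
translation [ 0.007 -0.015  0.11 ] dr [ 0.0001  0.0003 -0.0003]
yellow 5528.5 px [434.5  46. ] world [778.3 122.9  78. ] size [91.3 52.4] ang -0.254
yellow 3642.5 px [234.8 239.6] world [622.8  31.3  78. ] size [23.3 99.7] ang -1.801
yellow 147.5 px [152.9 181.4] world [581.1  88.2  78. ] size [26.6  8.4] ang 0.076
red 965.0 px [312. 254.] world [674.2  18.1 100. ] size [23.2 22.4] ang -0.255
```

View pics/w2.png

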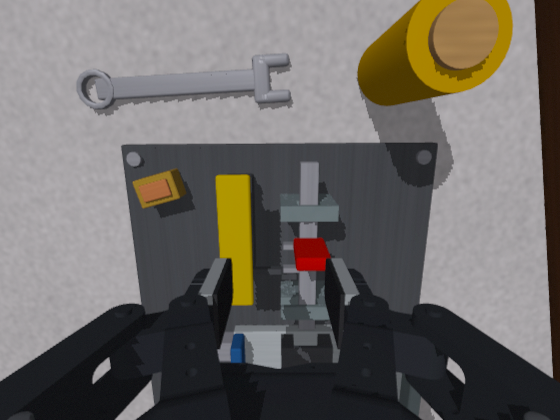

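Paddle (25×100 mm, yaw −0.254) is confirmed within 2 mm, with the lug between the fingers' reach at (312,254) and both fingers well lined up. Descend beside the lug.

```bash
python3 -m handwheel '{"translation":[[0.01,-0.012,0.06],[0.01,-0.012,0.14],[0.01,-0.012,0.2],[0.01,-0.012,0.24],[0.01,-0.012,0.25],[0.01,-0.012,0.26],[0.01,-0.012,0.27],[0.01,-0.012,0.28],[0.01,-0.012,0.28]],"dr":[[0,0,0],[0,0,0],[0,0,0],[0,0,0],[0,0,0],[0,0,0],[0,0,0],[0,0,0],[0,0,0]]}'
```

```text
time_s: 6.55
position: [653.8, 43.5, 99.1]
tool_rot: [0.0, 0.79, 0.613, 0.0]
wrist_force: [-0.2, -0.6, -0.6]
width: 42.5
finger_force: 0.0
```

```bash
python3 -m handwheel '{"translation":[[0,0,0.008],[0,0,0.016],[0,0,0.024],[0,0,0.024]],"dr":[[0,0,0],[0,0,0],[0,0,0],[0,0,0]]}'
```

```text
time_s: 6.88
position: [654.1, 43.6, 91.7]
tool_rot: [0.0, 0.79, 0.613, 0.0]
wrist_force: [0.8, 0.1, 4.1]
width: 42.7
finger_force: 2.3
```

```bash
python3 -m handwheel '{"translation":[[0,0,0.008],[0,0,0.014],[0,0,0.02],[0,0,0.02]],"dr":[[0,0,0],[0,0,0],[0,0,0],[0,0,0]]}'
```

```text
time_s: 7.22
position: [654.1, 43.6, 86.2]
tool_rot: [0.0, 0.79, 0.613, 0.0]
wrist_force: [-1.2, 0.5, 7.4]
width: 43.1
finger_force: 3.3
```

```bash
python3 -m handwheel '{"translation":[[0,0,0.006],[0,0,0.006],[0,0,0.006]],"dr":[[0,0,0],[0,0,0],[0,0,0]]}'
```

```text
time_s: 7.47
position: [654.3, 43.7, 85.8]
tool_rot: [0.0, 0.79, 0.613, 0.001]
wrist_force: [-3.3, 1.2, 19.6]
width: 42.8
finger_force: 9.7
```

The catch is bottomed at TCP z ≈ 86. I'll ease off slightly and slide towards the lug.

```bash
python3 -m handwheel '{"translation":[[0,0,-0.008],[-0.01,0,-0.008],[-0.02,0,-0.008],[-0.03,0,-0.008],[-0.038,0,-0.008],[-0.046,0,-0.008],[-0.054,0,-0.008]],"dr":[[0,0,0],[0,0,0],[0,0,0],[0,0,0],[0,0,0],[0,0,0],[0,0,0]]}'
```

```text
time_s: 8.05
position: [650.8, 30.4, 87.0]
tool_rot: [-0.0, 0.79, 0.613, 0.002]
wrist_force: [2.6, 6.4, 6.7]
width: 42.5
finger_force: 4.5
```

```bash
python3 -m handwheel '{"translation":[[-0.008,0,0],[-0.016,0,0],[-0.024,0,0],[-0.032,0,0],[-0.04,0,0]],"dr":[[0,0,0],[0,0,0],[0,0,0],[0,0,0],[0,0,0]]}'
```

```text
time_s: 8.47
position: [647.9, 19.0, 87.0]
tool_rot: [-0.0, 0.79, 0.614, 0.002]
wrist_force: [1.9, 7.8, 7.1]
width: 42.7
finger_force: 4.5
```

```bash
python3 -m handwheel '{"translation":[[-0.008,0,0],[-0.016,0,0],[-0.024,0,0],[-0.032,0,0],[-0.04,0,0],[-0.048,0,0]],"dr":[[0,0,0],[0,0,0],[0,0,0],[0,0,0],[0,0,0],[0,0,0]]}'
```

```text
time_s: 8.97
position: [644.4, 5.0, 87.0]
tool_rot: [-0.0, 0.79, 0.614, 0.002]
wrist_force: [2.4, 6.5, 5.1]
width: 43.0
finger_force: 4.5
```

Run:
```python
from h import *; from workcell import camera
c=camera("scene"); cv2.imwrite("pics/s2.png",cv2.resize(c["image"][180:340,200:400,::-1],None,fx=3.5,fy=3.5,interpolation=cv2.INTER_CUBIC))
```

```text
(no output)
```

View pics/s2.png

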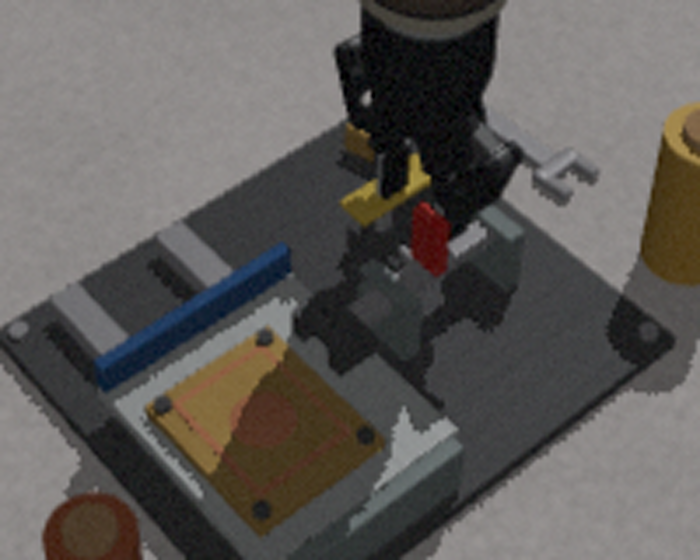

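The scene view shows one finger on the paddle at (395,185), the red lug (430,240) being pushed by the other, and the carriage flush with its stop. Continue to the end stop.

```bash
python3 -m handwheel '{"translation":[[-0.006,0,0],[-0.012,0,0],[-0.018,0,0],[-0.024,0,0]],"dr":[[0,0,0],[0,0,0],[0,0,0],[0,0,0]]}'
```

```text
time_s: 9.35
position: [642.9, -1.2, 87.1]
tool_rot: [-0.001, 0.789, 0.614, 0.002]
wrist_force: [4.5, 12.9, 5.9]
width: 42.6
finger_force: 7.8
```

```bash
python3 -m handwheel '{"translation":[[-0.005,0,0],[-0.008,0,0],[-0.008,0,0]],"dr":[[0,0,0],[0,0,0],[0,0,0]]}'
```

```text
time_s: 9.6
position: [642.8, -1.2, 87.1]
tool_rot: [-0.001, 0.789, 0.615, 0.003]
wrist_force: [4.2, 14.0, 5.8]
width: 42.7
finger_force: 8.6
```

Run:
```python
from h import *; from workcell import sensors,camera
c=camera("top"); F=(235,105,385,240)
show(c,"red",(0,170,60),(6,255,255),(262,135,310,175),100,3)
show(c,"yellow",(22,150,90),(32,255,255),F,66)
```

```text
(no output)
```

The bolt is firm against its end stop. Relax the side load, lift straight up so that the catch springs, then clear.

```bash
python3 -m handwheel '{"translation":[[0.01,0,0],[0.012,0,-0.02],[0.012,0,-0.04],[0.014,0,-0.06],[0.016,0,-0.09],[0.016,0,-0.14],[0.016,0,-0.22],[0.016,0,-0.32],[0.016,0,-0.38],[0.016,0,-0.38]],"dr":[[0,0,0],[0,0,0],[0,0,0],[0,0,0],[0,0,0],[0,0,0],[0,0,0],[0,0,0],[0,0,0],[0,0,0]]}'
python3 - <<'E'
from h import *; from workcell import sensors,camera
c=camera("wrist"); cv2.imwrite("pics/w3.png",c["image"][:,:,::-1]); F=(0,0,560,420)
show(c,"yellow",(22,150,90),(32,255,255),F,78,100)
show(c,"red",(0,170,60),(6,255,255),F,100,30)
E
```

```text
time_s: 10.48
position: [643.8, -3.8, 205.0]
tool_rot: [0.002, 0.791, 0.612, 0.002]
wrist_force: [0.8, -0.4, 0.3]
width: 42.9
finger_force: 0.0
yellow 4021.0 px [236.6 176.5] world [622.2  31.1  78. ] size [23.3 98.7] ang -1.819
yellow 756.0 px [444.    8.5] world [786.9 105.9  78. ] size [44.8 10.1] ang -0.251
yellow 343.5 px [363.5  11.4] world [734.9 117.5  78. ] size [23.8  9.3] ang 0.596
red 778.0 px [310.5 234. ] world [665.5 -16.9 100. ] size [24.7 19.5] ang -0.255
```

View pics/w3.png

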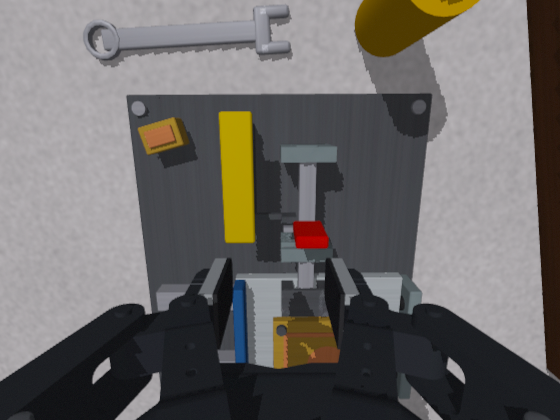

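The wrist view shows the lug (310,234) moved ~35 mm across to the keeper-side bracket, and the paddle is back up at z 78 in its original place. I'll back well away and verify.

```bash
python3 -m handwheel '{"translation":[[0,-0.03,-0.04],[0,-0.1,-0.1],[0,-0.2,-0.16],[0,-0.32,-0.2],[0,-0.44,-0.22],[0,-0.56,-0.22],[0,-0.66,-0.22],[0,-0.72,-0.22],[0,-0.74,-0.22],[0,-0.74,-0.22],[0,-0.74,-0.22]],"dr":[[0,0,0],[0,0,0],[0,0,0],[0,0,0],[0,0,0],[0,0,0],[0,0,0],[0,0,0],[0,0,0],[0,0,0],[0,0,0]]}'
python3 - <<'E'
from h import *; from workcell import camera
c=camera("top"); r=(235,105,385,240)
show(c,"blue",(100,120,40),(125,255,255),r,66)
show(c,"yellow",(22,150,90),(32,255,255),r,78)
show(c,"red",(0,170,80),(6,255,255),(262,140,310,170),100,4)
show(c,"stamp",(8,120,60),(20,255,255),(246,180,268,205),37,4)
a=cv2.resize(c["image"][100:245,230:390,::-1],None,fx=3,fy=3,interpolation=cv2.INTER_CUBIC)
c=camera("scene"); b=cv2.resize(c["image"][180:340,255:355,::-1],None,fx=3,fy=3,interpolation=cv2.INTER_CUBIC)[:435]
cv2.imwrite("pics/f.png",np.hstack([a,b]))
E
```

```text
time_s: 11.45
position: [427.4, 52.8, 266.2]
tool_rot: [0.0, 0.79, 0.613, 0.0]
wrist_force: [-0.5, -0.2, -0.6]
width: 42.5
finger_force: 0.0
blue 94.0 px [331. 189.] world [ 574.6 -128.2   66. ] size [  8.  136.2] ang -1.823
yellow 242.5 px [272.9 170.9] world [620.7  30.9  78. ] size [22.6 97.3] ang -1.826
red 15.0 px [293.  154.5] world [662.1 -22.9 100. ] size [20.6  7.9] ang -0.182
stamp 74.5 px [256. 194.] world [560.6  78.9  37. ] size [22.6 28.2] ang -3.123
```

View pics/f.png

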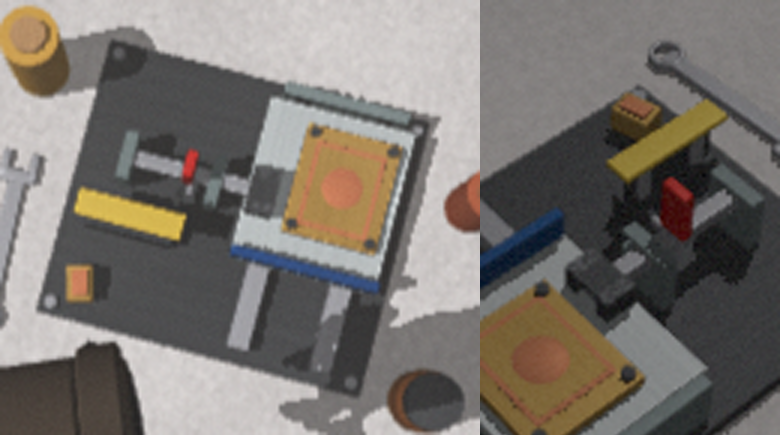

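The carriage is against its stop, the bolt is in the keeper with the lug moved 34.7 mm, and the catch is up. The stamp has not moved and the robot is clear, so I'm handing in.

```bash
python3 -c "
from workcell import job; print(job.hand_in())"
```

```text
the job is handed in; nothing more can be done
None
```

I handed the job in at about 11.5 s: the carriage is home against its stop, the bolt is all the way across in the keeper, the catch has sprung back up over it, the stamp reads unmoved (other loose items only looked over), and the arm is clear.

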